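# Close a two-half mould with tongs and hold it up

## Robot

A 7-joint arm with a two-finger parallel gripper is mounted at the origin on a cart in front of the work surface, level with it; the furniture and walls round the work are solid. World frame = base frame: x ahead of the robot, y to its left, z up, the work surface at z = 0. Lengths are in m, angles in rad, forces in N, time in s.
With the tool pointing down it reaches from about 0.4 to 0.85 m from the base axis. Payload 4.5 kg.
Tool frame: the origin (TCP) lies at the very end of the fingers, on their centre line; the grasp point (between the pads) lies 19 mm behind it (r.pinch_z is the distance from the TCP to the grasp point, in m); z points along the fingers, y is the line along which they close (so a half turn about z gives the same grasp; the last joint's range is limited). The gripper opens to 88 mm and grips with 3 to 60 N. Pads are 18 mm wide; open, the fingers measure 123 mm over their backs; the gripper's body (75 mm by 187 mm) begins 45 mm behind the grasp point.
Start: joints at [-1.264, 0.689, -0.195, 1.565, 0.157, 0.902, -0.215], TCP at [0.168, 0.602, 0.239] pointing down, gripper open.
Joint ranges: [-3.01, 3.01], [-0.46, 2.08], [-1.47, 1.51], [0.13, 2.56], [-1, 4.14], [0.04, 2.09], [-2.66, 2.66]. Speed limits (rad/s): [2.57, 2.57, 3.14, 3.14, 3.14, 3.14, 3.14].

## Interface

Orientations are given as a unit quaternion [x, y, z, w].
In Python, from plant import r, cams gives the robot as it stands.
- The arm moves only by the shell command python3 -m pendant 'ROWS' [FORCE]. ROWS is JSON, a list of rows, each a list of 3 entries, a list of its own where there are three numbers: the closure, from -1 (fully open) to 1 (shut), then the shift along the tool's x, y, z in mm, then the turn, a rotation vector about the tool's x, y, z in degrees. A call has 1 to 8 rows; each row shifts and turns the commanded pose from where the row before left it, along the tool's axes as they then stand; what a row does not reach is not made up. A row lasts 1/8 s, in which the tool goes at most 62.5 mm and 10.7 degrees, less where a joint would pass 70% of its speed; a pose out of reach is approached as far as the arm can. A call with a gripper value outside its range is refused whole. The fingers move at their own pace and stop on an object; FORCE is the grip in N (left out, the last holds). Time passes only in rows, so rows that do not move let the fingers close. It gives the time, the measured TCP pose, the force, the opening and the grip force at its end, in the units of the state.
- r.get_state(): the state, without advancing time (a new reading comes with each control period).
- cams.snapshot(name): name is "side" or "top"; returns a dict with "img" (420x560x3 uint8, red, green, blue), "camera_matrix" (3x3 intrinsics, pixels), "camera_from_world" (4x4, takes a point from world to camera coordinates). Camera axes: x right, y up, looking along -z (the intrinsics and any distortion apply to the point x, -y, -z); pixel columns grow to the right and rows downward; lengths in m; the calibration is good to about 2 mm. A picture is of the moment at which its call begins. There is no depth.
- r.finish_job(): hands the job in; it is judged then, once.
The state is a dict: "clock": time; "q": joint angles; "qd": joint speeds; "joint_torque": joint torques, N m; "tool_pos": TCP position; "eef_rot": TCP orientation; "contact_force": force on the tool from outside, world axes, zero at the start; "moment": the same for the moment, N m; "opening": opening from 0.0 (shut) to 1.0 (fully open); "finger_force": force on a finger pad.
Only numpy, scipy, OpenCV 4.12 (cv2) and the standard library are available. Lean on these libraries where they do the work, as an engineer would, in place of code of your own. Each camera call takes 0.05 s, during which the arm holds its last target. There are 200 camera calls.

## Task

The small blue hinged mould is tacky outside, so use the red-gripped spring tongs and never touch the mould with the gripper itself: pick up the tongs, bring their jaws down around both halves of the open mould where it stands, and squeeze until the halves shut edge to edge. Then lift the shut mould in the tongs to at least 15 cm above the bench, level and still, and finish while holding it there, keeping the squeeze on. Leave the thread spool, the wax block and the tack tin where they are.

Things in the scene. Friction and masses are not known exactly. Their poses are not given: they have to be found in the camera images.
- tongs_grip (a point): Grip point of steel spring tongs lying flat on the bench: on the centre line between two round red grips, 17 mm above the bench. x runs along the tongs toward the jaws, y across, z up. Take them from above, a finger outside each red grip (upright cylinders, 14 mm diameter, 5 to 29 mm above the bench; 58 mm over both when released). Squeezing there closes the jaws.
- tongs_jaws (a point): Middle of the open jaws, 75 mm ahead (+x) of the grip point, 13 mm above the bench. Black rubber jaw pads, each 40 mm long (x) and 26 mm high from the bench up, 70 mm apart when released. Each mm squeezed at the grips closes them 2 mm: 35 mm over the grips leaves 24 mm between the pads, parallel there. Behind the pads the steel arms are 20 mm high.
- tongs: The tongs as one tool, about 200 mm long, 33 mm high, 130 g; origin on the bench under the grip point, same axes. The pivot is 75 mm behind (-x). A spring opens them, pushing 5 to 7 N on each finger over the whole stroke: squeezed by a few mm (to about 50 mm over the grips) they can be carried with the jaws still wide open.
- mould_center (a point): Centre of a small blue and aluminium mould of two hollow halves, hinged like a book standing on end; 17 mm above the bench, half its height. x points from the hinge to the side that opens, z up. Shut it is 44 x 24 x 34 mm (x, y, z), centred here; at most 50 mm wide over its open end at the start.
- mould_pin (a point): The upright hinge pin of the mould, 36 mm high, 24 mm behind (-x) its centre; this point is 17 mm above the bench, axes as for the centre. Each half reaches from 2 to 46 mm ahead of the pin, is 12 mm thick and 34 mm high.
- mould_left (a joint): Opening angle of the half on the mould's +y side, rad: 0 = shut against the middle plane, 0.5 = fully open. Light friction, no spring.
- mould_right (a joint): Opening angle of the half on the mould's -y side, rad: 0 = shut against the middle plane, 0.5 = fully open. Light friction, no spring.
- mould: The mould with both halves, loose on the bench, about 100 g; origin under its centre, same axes. With the tongs' x along the mould's x and the jaws' middle over the mould's centre, the jaws come down over it from above and shut it when squeezed.
- spool_center (a point): Bystander: the centre of a wooden spool of brown thread, 40 mm diameter, 50 mm tall, standing.
- wax_center (a point): Bystander: the centre of a yellow block of thread wax, 34 x 52 x 20 mm.
- tacks_center (a point): Bystander: the centre of an open round tin of tacks, 68 mm diameter, 24 mm tall.

How it is judged:
On the way, in this order (a step that is already met when the one before it is completed fails the run):
1. the tongs are picked up by the gripper, off the bench, the mould still open (contact force between the fingers and tongs above 1 N and height (world z) of tongs_grip above 0.035 m and value of joint any of mould_left, mould_right above 0.06 rad), for 0.1 s.
2. the mould, still standing on the bench, is squeezed shut in the tongs (contact force between the fingers and tongs above 1 N and contact force between tongs and mould above 2 N and value of joint each of mould_left, mould_right below 0.05 rad and height (world z) of mould_center below 0.035 m), for 0.1 s.
At the end, for the whole second after the job is handed in: Ends holding: gripper on the tongs, tongs press the mould (over 2 N), both halves under 0.05 rad, mould centre over 15 cm up, upright within 0.35 rad, still (0.03 m/s, 0.3 rad/s), untouched by the robot itself; spool, wax, tack tin within 25 mm of their starts (contact force between the fingers and tongs above 1 N and contact force between tongs and mould above 2 N and value of joint each of mould_left, mould_right below 0.05 rad and height (world z) of mould_center above 0.15 m and angle between mould_center's own z axis and vertical below 0.35 rad and linear speed of mould below 0.03 m/s and angular speed of mould below 0.3 rad/s and contact force between each of the arm, the fingers and mould below 0.2 N and distance of each of spool_center, wax_center, tacks_center from where it was at the start of the episode below 0.025 m); the arm keeps its last pose, push and grip.
It fails at once if the gripper or arm itself touches the mould (contact force between any of the fingers, the arm and mould above 1 N).
It fails at once if the brown thread spool is disturbed (moved 25 mm or more) (distance of spool_center from where it was at the start of the episode above 0.025 m).
It fails at once if the wax block is disturbed (moved 25 mm or more) (distance of wax_center from where it was at the start of the episode above 0.025 m).
It fails at once if the tack tin is disturbed (moved 25 mm or more) (distance of tacks_center from where it was at the start of the episode above 0.025 m).
It also fails if it takes over 42 s, if anything falls off the work surface, if the arm or the gripper's body presses on something with over 40 N, if the wrist force passes 120 N, or if a joint passes its speed limit or range.

## Working session

There is one attempt and no reset: what is moved stays moved. The work goes in short steps, Python scripts to look and compute and a shell command to move; the robot and the scene stay as the last step left them, time stands still between calls to the robot, and variables do not carry over. Pictures are saved under pics/ and viewed, at most 10 in all, crops included, and the job is handed in when it is done.

```bash
mkdir -p pics; cat > h.py <<'E'
import numpy as np, cv2
from plant import r, cams
from scipy.spatial.transform import Rotation as R
def snap(n,f):
    s=cams.snapshot(n); cv2.imwrite('pics/'+f+'.png',s['img'][:,:,::-1]); np.savez(f'{n}.npz',K=s['camera_matrix'],T=s['camera_from_world'],img=s['img']); return s
def ground(n,u,v,z):
    d=np.load(n+'.npz');K,T=d['K'],d['T']
    ray=np.linalg.inv(K)@[u,v,1]; ray=np.array([ray[0],-ray[1],-ray[2]])
    Rm,t=T[:3,:3],T[:3,3]; c=-Rm.T@t; w=Rm.T@ray
    return c+w*(z-c[2])/w[2]
def proj(n,P):
    d=np.load(n+'.npz');K,T=d['K'],d['T']
    p=T[:3,:3]@np.array(P)+T[:3,3]; q=K@[p[0],-p[1],-p[2]]; return q[:2]/q[2]
def state():
    s=r.get_state(); return s
E
python3 - <<'E'
from h import *
for n in('top','side'):
    s=snap(n,n+'0'); print(n,s['camera_matrix'].round(1).tolist(),(-s['camera_from_world'][:3,:3].T@s['camera_from_world'][:3,3]).round(3), [k for k in s])
print(r.get_state(), r.pinch_z)
E
```

```text
top [[452.7, 0.0, 287.9], [0.0, 452.7, 212.8], [0.0, 0.0, 1.0]] [0.395 0.134 0.928] ['img', 'camera_matrix', 'camera_from_world']
side [[518.3, 0.0, 268.9], [0.0, 518.3, 209.3], [0.0, 0.0, 1.0]] [ 0.55  -0.726  0.836] ['img', 'camera_matrix', 'camera_from_world']
{'clock': 0.1, 'q': array([-1.26418513,  0.68987136, -0.19455428,  1.56619799,  0.15732205,
        0.90248666, -0.21510311]), 'qd': array([-0.00190692, -0.00225454, -0.00062187, -0.00311593, -0.0004863 ,
       -0.00041025,  0.00140115]), 'joint_torque': array([-2.80347704e-03, -5.28500676e+01, -1.27146866e+00, -1.53836846e+01,
       -5.25988627e-02,  1.97360707e-03,  5.00209035e-05]), 'tool_pos': array([0.16828201, 0.60135898, 0.23802024]), 'eef_rot': array([ 1.35929396e-01,  9.90718216e-01, -7.82487204e-04, -5.21124876e-05]), 'contact_force': array([-0.63221784, -0.43210632,  0.37355694]), 'moment': array([ 0.03068611,  0.06406137, -0.01534724]), 'finger_force': 0.0, 'opening': 1.0006466083516659} 0.0187
```

View pics/top0.png

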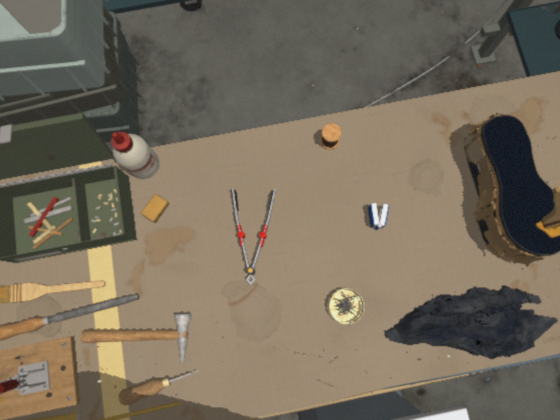

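View pics/side0.png

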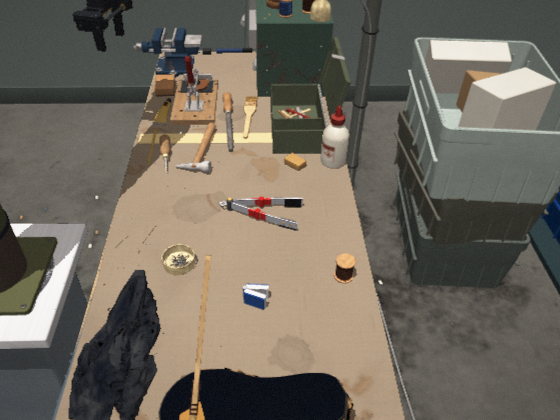

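The top view shows the tongs' grips near (241,235) and (263,235), with the jaws pointing up the picture. The mould is near (378,215), the tin at (346,306), the spool at (331,135) and the wax at (155,208). I'll enlarge the tongs and the mould.

```bash
python3 - <<'E'
from h import *
im=np.load('top.npz')['img'][:,:,::-1]
im2=np.load('side.npz')['img'][:,:,::-1]
a=cv2.resize(im[180:290,210:300],None,fx=5,fy=5,interpolation=cv2.INTER_CUBIC) #450x550
b=cv2.resize(im[195:235,358:400],None,fx=7,fy=7,interpolation=cv2.INTER_CUBIC) #294x280
c=cv2.resize(im2[277:315,235:277],None,fx=7,fy=7,interpolation=cv2.INTER_CUBIC)
o=np.zeros((560,750,3),np.uint8); o[:550,:450]=a; o[:280,452:746]=b; o[282:548,452:746]=c
cv2.imwrite('pics/crop.png',o)
# red blobs
hsv=cv2.cvtColor(im,cv2.COLOR_BGR2HSV)
m=(((hsv[...,0]<8)|(hsv[...,0]>172))&(hsv[...,1]>170)&(hsv[...,2]>90)).astype(np.uint8)
n,l,st,ce=cv2.connectedComponentsWithStats(m)
for i in range(1,n):
    if st[i,4]>8 and 220<ce[i,0]<290: print(st[i],ce[i].round(2),ground('top',*ce[i],.027).round(4))
E
```

```text
[238 231   7   7  33] [240.58 234.21] [0.5583 0.2044 0.027 ]
[259 232   7   7  35] [262.23 234.74] [0.5488 0.1618 0.027 ]
[261 240   3   6   9] [262.   242.78] [0.5328 0.1652 0.027 ]
```

View pics/crop.png

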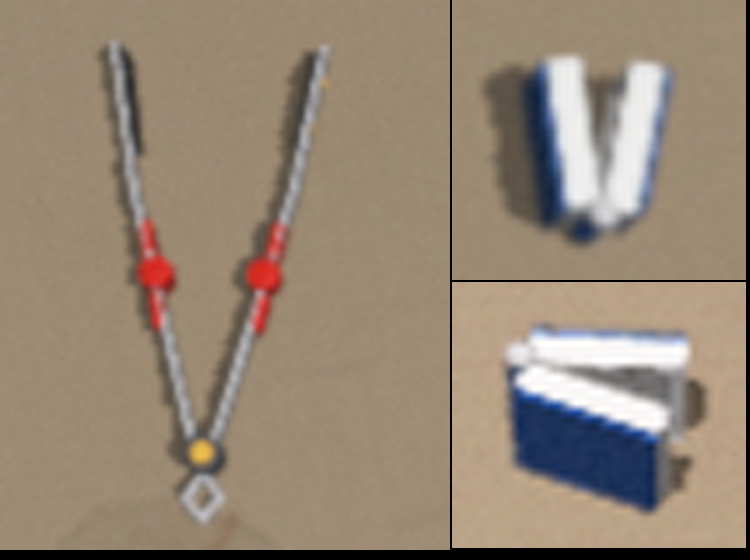

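The crop shows the grip tops at about (240.6,234.5) and (262.3,234.7), the tongs pivot at (250,270), and the jaw tips at (232.4,188.4) and (274.5,189.4). The mould pin is at (379.4,225.3). Its ends run from (371,203.5) to (388.8,204.5), so it opens up the picture.

```bash
cat > m.py <<'E'
from h import *
f=lambda x,y:(x/5+210-.4,y/5+180-.4)
g=lambda x,y:((x-452)/7+358-.43,y/7+195-.43)
k=lambda x,y:((x-452)/7+235-.43,(y-282)/7+277-.43)
gl=ground('top',*f(154,275),.029);gr=ground('top',*f(263,275),.029);pv=ground('top',*f(202,453),.033)
tl=ground('top',*f(113,43),.024);tr=ground('top',*f(324,48),.024)
G=(gl+gr)/2; a=G-pv; J=(tl+tr)/2-pv
n=(gl-gr)
print('grip',G,'span',np.linalg.norm(n),'piv dist',np.linalg.norm(a[:2]),'yaw',np.degrees([np.arctan2(a[1],a[0]),np.arctan2(-n[0],n[1]),np.arctan2(J[1],J[0])]),'tip',np.linalg.norm(J[:2]),np.linalg.norm(tl-tr))
for nm,F,P in(('top',g,dict(pin=(603,214),lo=(545,62),li=(580,58),ri=(632,64),ro=(668,70))),('side',k,dict(pin=(517,352),lo=(687,337),li=(684,365),ri=(668,412),ro=(655,432)))):
    W={q:ground(nm,*F(*p),.036 if q=='pin' else .034)[:2] for q,p in P.items()}
    L=(W['lo']+W['li'])/2-W['pin'];Q=(W['ro']+W['ri'])/2-W['pin']
    ang=[np.arctan2(v[1],v[0]) for v in(W['li']-W['pin'],W['ri']-W['pin'],L,Q)]
    print(nm,{q:w.round(4).tolist() for q,w in W.items()},np.degrees(ang).round(1),'width',np.linalg.norm(W['lo']-W['ro']))
    print(' len',np.linalg.norm(W['li']-W['pin']))
for nm,p,z in(('spool',(331,128),.05),('tin',(346,304),.024),('wax',(155,208),.02)): print(nm,ground('top',*p,z).round(3))
s=r.get_state(); print('tool axes',R.from_quat(s['eef_rot']).as_matrix().round(3).tolist())
E
python3 m.py
```

```text
grip [0.55296252 0.18326561 0.029     ] span 0.043840251419137506 piv dist 0.07156425505600833 yaw [-11.93874303 -11.17370528 -12.17391191] tip 0.16828817074891012 0.08724555458115404
top {'pin': [0.521, -0.0714], 'lo': [0.568, -0.0659], 'li': [0.5672, -0.0761], 'ri': [0.5626, -0.0904], 'ro': [0.5588, -0.1002]} [ -5.8 -24.5   0.5 -31. ] width 0.0355093964187637
 len 0.046441585978432835
side {'pin': [0.5235, -0.0718], 'lo': [0.5716, -0.0657], 'li': [0.5705, -0.0758], 'ri': [0.5656, -0.0923], 'ro': [0.5619, -0.0992]} [ -4.9 -26.1   1.2 -30.9] width 0.034881046318574895
 len 0.04713326160352825
spool [ 0.736 -0.018  0.05 ]
tin [0.383 0.026 0.024]
wax [0.647 0.369 0.02 ]
tool axes [[-0.963, 0.269, -0.0], [0.269, 0.963, -0.002], [-0.0, -0.002, -1.0]]
```

Measurements agree with the given sizes: span 43.8 mm against 44, pivot about 72 mm against 75, and mould half length 46.5 mm against 46. I'll move over the tongs at height.

```bash
cat > go.py <<'E'
import sys
from h import *
x,y,z,yaw=map(float,sys.argv[1:5])  # TCP target, tool x yaw deg
s=r.get_state(); M=R.from_quat(s['eef_rot'])
T=R.from_matrix(np.array([[np.cos(np.radians(yaw)),np.sin(np.radians(yaw)),0],[np.sin(np.radians(yaw)),-np.cos(np.radians(yaw)),0],[0,0,-1]]))
print('shift mm',(M.inv().apply(np.array([x,y,z])-s['tool_pos'])*1e3).round(1),'turn',np.degrees((M.inv()*T).as_rotvec()).round(2),'pos',s['tool_pos'].round(4),'t',s['clock'],'open mm',round(s['opening']*88,1),'ff',s['finger_force'],'F',s['contact_force'].round(1))
E
python3 -m pendant '[[-1,[-40,-25,0],[0,0,-0.5]],[-1,[-40,-25,0],[0,0,-0.5]],[-1,[-40,-25,0],[0,0,-0.5]],[-1,[-40,-25,0],[0,0,-0.5]],[-1,[-40,-25,0],[0,0,-0.5]],[-1,[-40,-25,0],[0,0,-0.5]],[-1,[-40,-25,0],[0,0,-0.5]],[-1,[-40,-25,0],[0,0,-0.5]]]' 15 && python3 go.py 0.553 0.1833 0.1 168.2
```

```text
clock: 1.1
tool_pos: [0.4318, 0.3297, 0.2385]
eef_rot: [0.101, 0.995, -0.0, -0.0]
contact_force: [0.6, -0.2, 0.3]
opening: 1.001
finger_force: 0.0
shift mm [-148.2 -119.   138.5] turn [-0.02 -0.02  0.19] pos [0.4318 0.3297 0.2385] t 1.1 open mm 88.1 ff 0.0 F [ 0.6 -0.2  0.3]
```

```bash
python3 -m pendant '[[-1,[-28,-23,10],[0,0,0.2]],[-1,[-28,-23,20],[0,0,0]],[-1,[-28,-23,25],[0,0,0]],[-1,[-28,-23,25],[0,0,0]],[-1,[-26,-20,25],[0,0,0]],[-1,[-10,-7,20],[0,0,0]],[-1,[0,0,13],[0,0,0]],[-1,[0,0,0],[0,0,0]]]' && python3 go.py 0.553 0.1833 0.003 168.2; python3 - <<'E'
from h import *
s=snap('side','s1'); 
t=snap('top','t1')
o=np.vstack([cv2.resize(s['img'][110:260,190:350],None,fx=3,fy=3,interpolation=3)])
cv2.imwrite('pics/s1c.png',o[:,:,::-1])
E
```

```text
clock: 2.1
tool_pos: [0.5499, 0.1861, 0.1]
eef_rot: [0.102, 0.995, 0.0, -0.001]
contact_force: [0.2, -0.1, -0.1]
opening: 0.999
finger_force: 0.0
shift mm [-3.8 -2.1 97. ] turn [ 0.01 -0.14  0.12] pos [0.5499 0.1861 0.1   ] t 2.1 open mm 87.9 ff 0.0 F [ 0.2 -0.1 -0.1]
```

View pics/s1c.png

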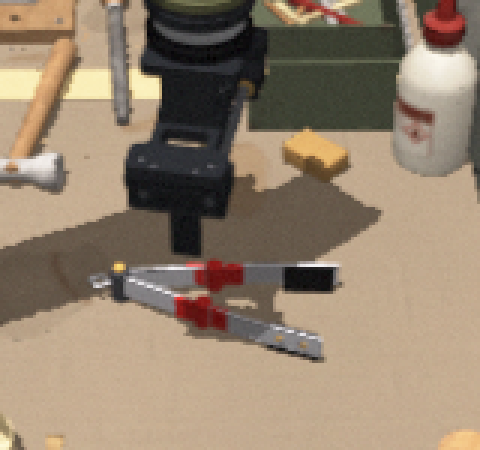

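The side view shows the near finger at crop (187,235), above and level with the grips. The grip tops are near crop (217,266) and (206,302). I'll cross-check the grip point with the side camera while descending.

```bash
python3 - <<'E'
from h import *
f=lambda x,y:(x/3+190-.33,y/3+110-.33)
a=ground('side',*f(217,265),.029);b=ground('side',*f(206,301),.029);print(a,b,(a+b)/2,np.linalg.norm(a-b))
E
python3 -m pendant '[[-1,[-3.8,-2,15],[0,0,0]],[-1,[0,0,20],[0,0,0]],[-1,[0,0,20],[0,0,0]],[-1,[0,0,10],[0,0,0]],[-1,[0,0,0],[0,0,0]]]' && python3 go.py 0.553 0.1833 0.003 168.2
```

```text
[0.5640201  0.20146527 0.029     ] [0.55481337 0.15938522 0.029     ] [0.55941674 0.18042525 0.029     ] 0.043075454666575155
clock: 2.82
tool_pos: [0.5545, 0.1816, 0.0351]
eef_rot: [0.103, 0.995, -0.0, -0.0]
contact_force: [0.1, -0.0, 0.5]
opening: 1.001
finger_force: 0.0
shift mm [ 1.8  1.4 32.1] turn [-0.03 -0.05 -0.01] pos [0.5545 0.1816 0.0351] t 2.825 open mm 88.1 ff 0.0 F [ 0.1 -0.   0.5]
```

```bash
python3 -m pendant '[[-1,[-1.5,0,12],[0,0,0]],[-1,[0,0,12],[0,0,0]],[-1,[0,0,8],[0,0,0]],[-1,[0,0,0],[0,0,0]],[-0.15,[0,0,0],[0,0,0]],[-0.15,[0,0,0],[0,0,0]],[-0.15,[0,0,0],[0,0,0]],[-0.15,[0,0,0],[0,0,0]]]' 20 && python3 go.py 0.556 0.182 0.003 168.2
```

```text
clock: 3.82
tool_pos: [0.5569, 0.1814, 0.004]
eef_rot: [0.103, 0.995, 0.0, 0.001]
contact_force: [0.8, -0.4, 1.0]
opening: 0.587
finger_force: 6.5
shift mm [1.  0.4 1. ] turn [ 0.04  0.05 -0.03] pos [0.5569 0.1814 0.004 ] t 3.825 open mm 51.6 ff 6.479364247061312 F [ 0.8 -0.4  1. ]
```

```bash
python3 -m pendant '[[-0.17,[0,0,-4],[0,0,0]],[-0.17,[0,0,-8],[0,0,0]],[-0.17,[0,0,-12],[0,0,0]],[-0.17,[0,0,-15],[0,0,0]],[-0.17,[0,0,-18],[0,0,0]],[-0.17,[0,0,-18],[0,0,0]],[-0.17,[0,0,-10],[0,0,0]],[-0.17,[0,0,0],[0,0,0]]]' 20 && python3 go.py 0.4727 -0.0581 0.09 164.7;  python3 - <<'E'
from h import *
s=snap('side','s2');t=snap('top','t2')
a=cv2.resize(s['img'][130:250,190:330],None,fx=4,fy=4,interpolation=3)
b=cv2.resize(t['img'][150:290,200:300],None,fx=2.4,fy=2.4,interpolation=3)
o=np.zeros((480,800,3),np.uint8);o[:,:560]=a;o[:336,560:]=b
cv2.imwrite('pics/s2c.png',o[:,:,::-1])
E
```

```text
clock: 4.82
tool_pos: [0.5569, 0.1815, 0.0897]
eef_rot: [0.103, 0.995, 0.0, 0.001]
contact_force: [-0.3, 0.6, -1.8]
opening: 0.583
finger_force: 5.7
shift mm [  33.2 -251.7   -0.6] turn [0.06 0.08 3.46] pos [0.5569 0.1815 0.0897] t 4.825 open mm 51.3 ff 5.734796680044383 F [-0.3  0.6 -1.8]
```

View pics/s2c.png

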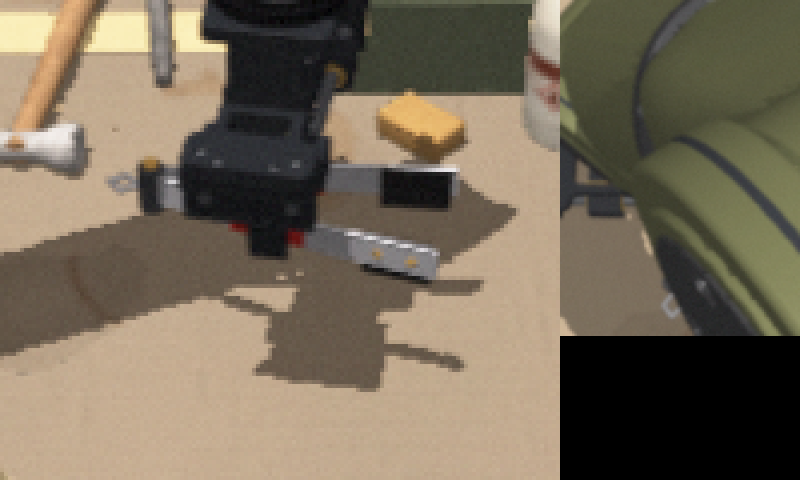

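The tongs are held off the bench and look roughly level. The near jaw end is at crop (438,250) and the far one at (458,170). I'll check the pitch and where the tongs sit in the hand by projection.

```bash
cat > chk.py <<'E'
from h import *
s=r.get_state(); M=R.from_quat(s['eef_rot']).as_matrix(); p=s['tool_pos']
tx=-M[:,0]; ty=M[:,1]
z0=p[2]-.004
print('open',s['opening']*88)
for nm,x,y,z in(('near tip top',95,-34,26),('near tip bot',95,-34,0),('far tip top',95,34,26),('far tip bot',95,34,0),('far pad rear top',55,24,26),('pivot top',-75,0,33)):
    print(nm,proj('side',np.array([p[0],p[1],z0])+tx*x/1e3+ty*y/1e3+[0,0,z/1e3]).round(1))
f=lambda x,y:np.array((x/4+190-.4,y/4+130-.4)).round(1)
print('meas near',f(438,250),f(434,281),'far',f(458,169),f(450,208),'padrear',f(381,166),'pivot',f(151,159))
E
python3 chk.py
```

```text
open 51.70254552198345
near tip top [298.6 191.3]
near tip bot [298.  200.4]
far tip top [302.7 172.2]
far tip bot [302.1 181.1]
far pad rear top [284.5 172.9]
pivot top [225.8 170.2]
meas near [299.1 192.1] [298.1 199.8] far [304.1 171.8] [302.1 181.6] padrear [284.8 171.1] pivot [227.4 169.4]
```

All points match within about 1 px, so the tongs are level and centred. I'll carry them over the mould.

```bash
python3 -m pendant '[[-0.17,[2,-15,0],[0,0,0]],[-0.17,[4,-30,0],[0,0,0]],[-0.17,[5,-40,0],[0,0,0]],[-0.17,[5,-40,0],[0,0,0]],[-0.17,[5,-40,0],[0,0,0]],[-0.17,[5,-40,0],[0,0,0.5]],[-0.17,[4,-30,0],[0,0,1.5]],[-0.17,[2,-14,0],[0,0,1.5]]]' && python3 -m pendant '[[-0.17,[0,0,0],[0,0,0]],[-0.17,[0,0,0],[0,0,0]]]' && python3 go.py 0.4727 -0.0581 0.06 164.7;  python3 - <<'E'
from h import *
s=snap('side','s3');t=snap('top','t3')
a=cv2.resize(s['img'][215:335,165:305],None,fx=4,fy=4,interpolation=3)
b=cv2.resize(t['img'][170:280,320:420],None,fx=2.4,fy=2.4,interpolation=3)
o=np.zeros((480,800,3),np.uint8);o[:,:560]=a;o[:264,560:]=b
cv2.imwrite('pics/s3c.png',o[:,:,::-1])
E
```

```text
clock: 5.92
tool_pos: [0.4715, -0.0583, 0.0884]
eef_rot: [0.136, 0.991, -0.001, -0.001]
contact_force: [1.0, 0.7, -1.3]
opening: 0.587
finger_force: 5.7
clock: 6.18
tool_pos: [0.474, -0.054, 0.0887]
eef_rot: [0.132, 0.991, 0.001, 0.0]
contact_force: [-0.0, -0.7, -1.6]
opening: 0.584
finger_force: 5.8
shift mm [ 0.2 -4.3 28.7] turn [0.09 0.04 0.1 ] pos [ 0.474  -0.054   0.0887] t 6.175 open mm 51.4 ff 5.7570903562009335 F [-0.  -0.7 -1.6]
```

View pics/s3c.png

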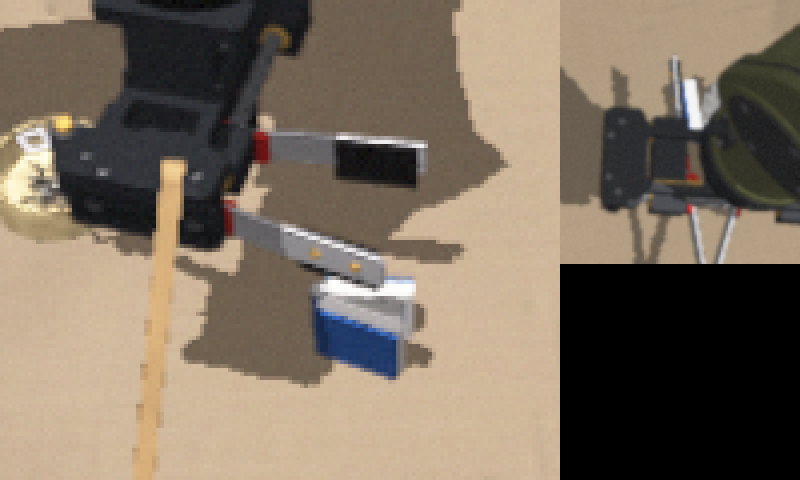

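The side view shows the tongs held above and just behind the mould, with the far tip at crop (427,143) and the near tip at crop (384,262). The mould is still open. I'll confirm the jaw centre at its known height against the mould.

```bash
python3 - <<'E'
from h import *
f=lambda x,y:(x/4+165-.4,y/4+215-.4)
z=.0887-.004+.026
a=ground('side',*f(427,143),z);b=ground('side',*f(384,262),z)
c=(a+b)/2; s=r.get_state(); M=R.from_quat(s['eef_rot']).as_matrix()
d=c-s['tool_pos']; print(a,b,np.linalg.norm(a-b),'tip mid in tongs axes',-d@M[:,0]*1e3,d@M[:,1]*1e3)
mc=np.array([.5466,-.0782,0])  # side-based mould centre
e=mc-c; print('mould-tipmid, tongs axes (want -20,0):',-e@M[:,0]*1e3,e@M[:,1]*1e3)
E
```

```text
[ 0.57780375 -0.04535872  0.1107    ] [ 0.55609809 -0.11852585  0.1107    ] 0.0763188448423358 tip mid in tongs axes 97.07062750436005 -2.5565976287534427
mould-tipmid, tongs axes (want -20,0): -20.677654742140746 -1.86443895683325
```

```bash
python3 -m pendant '[[-0.17,[0,-3,8],[0,0,0]],[-0.17,[0,0,14],[0,0,0]],[-0.17,[0,0,16],[0,0,0]],[-0.17,[0,0,16],[0,0,0]],[-0.17,[0,0,14],[0,0,0]],[-0.17,[0,0,10],[0,0,0]],[-0.17,[0,0,4.5],[0,0,0]],[-0.17,[0,0,0],[0,0,0]]]' && python3 go.py 0.4730 -0.0571 0.005 164.7;  python3 - <<'E'
from h import *
s=snap('side','s4')
a=cv2.resize(s['img'][240:330,185:295],None,fx=5,fy=5,interpolation=3)
cv2.imwrite('pics/s4c.png',a[:,:,::-1])
E
```

```text
clock: 7.28
tool_pos: [0.4725, -0.0585, 0.0061]
eef_rot: [0.133, 0.991, -0.0, -0.0]
contact_force: [-0.3, 0.3, -1.7]
opening: 0.584
finger_force: 5.7
shift mm [-0.2  1.5  1.1] turn [-0.   -0.01 -0.02] pos [ 0.4725 -0.0585  0.0061] t 7.275 open mm 51.4 ff 5.745072879362851 F [-0.3  0.3 -1.7]
```

View pics/s4c.png

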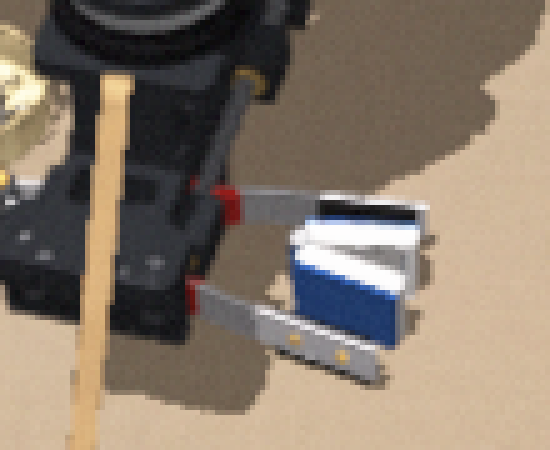

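The jaws are down on both sides of the open mould: near pad at crop (320,345), far pad at crop (370,212), mould between them. I'll squeeze gradually.

```bash
python3 -m pendant '[[-0.08,[0,0,0],[0,0,0]],[0,[0,0,0],[0,0,0]],[0.06,[0,0,0],[0,0,0]],[0.12,[0,0,0],[0,0,0]],[0.18,[0,0,0],[0,0,0]],[0.24,[0,0,0],[0,0,0]],[0.3,[0,0,0],[0,0,0]],[0.3,[0,0,0],[0,0,0]]]' 40 && python3 -m pendant '[[0.3,[0,0,0],[0,0,0]],[0.3,[0,0,0],[0,0,0]],[0.3,[0,0,0],[0,0,0]],[0.3,[0,0,0],[0,0,0]]]' && python3 go.py 0.4730 -0.0571 0.005 164.7;  python3 - <<'E'
from h import *
s=snap('side','s5')
a=cv2.resize(s['img'][240:330,185:295],None,fx=5,fy=5,interpolation=3)
cv2.imwrite('pics/s5c.png',a[:,:,::-1])
E
```

```text
clock: 8.32
tool_pos: [0.4724, -0.0584, 0.0062]
eef_rot: [0.133, 0.991, 0.0, -0.0]
contact_force: [-0.3, 0.9, -0.6]
opening: 0.381
finger_force: 40.0
clock: 8.82
tool_pos: [0.4724, -0.0585, 0.0062]
eef_rot: [0.133, 0.991, 0.0, -0.0]
contact_force: [0.0, 0.7, -0.8]
opening: 0.381
finger_force: 40.0
shift mm [-0.2  1.5  1.2] turn [ 0.   -0.01 -0.03] pos [ 0.4724 -0.0585  0.0062] t 8.825 open mm 33.5 ff 39.9998283572495 F [ 0.   0.7 -0.8]
```

View pics/s5c.png

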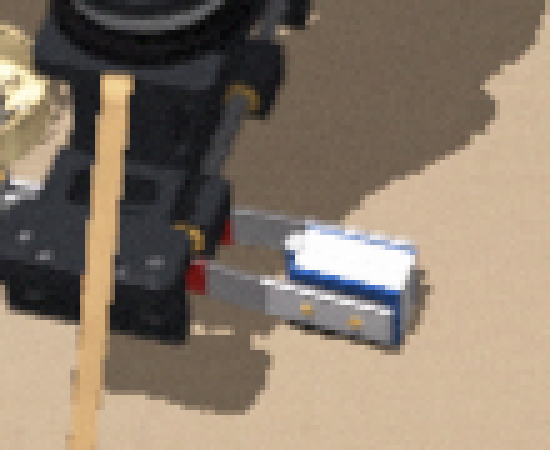

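The halves are shut edge to edge in the jaws: white tops joined at crop (355,255), 33.5 mm over the grips, 40 N. Lifting now.

```bash
python3 -m pendant '[[0.3,[0,0,-5],[0,0,0]],[0.3,[0,0,-12],[0,0,0]],[0.3,[0,0,-22],[0,0,0]],[0.3,[0,0,-30],[0,0,0]],[0.3,[0,0,-32],[0,0,0]],[0.3,[0,0,-32],[0,0,0]],[0.3,[0,0,-27],[0,0,0]],[0.3,[0,0,-18],[0,0,0]]]' && python3 -m pendant '[[0.3,[0,0,-6],[0,0,0]],[0.3,[0,0,0],[0,0,0]],[0.3,[0,0,0],[0,0,0]],[0.3,[0,0,0],[0,0,0]],[0.3,[0,0,0],[0,0,0]],[0.3,[0,0,0],[0,0,0]]]' && python3 go.py 0.4724 -0.0585 0.18 164.7;  python3 - <<'E'
from h import *
s=snap('side','s6')
a=cv2.resize(s['img'][120:300,165:365],None,fx=3.3,fy=3.3,interpolation=3)
cv2.imwrite('pics/s6c.png',a[:,:,::-1])
E
```

```text
clock: 9.88
tool_pos: [0.4722, -0.059, 0.1862]
eef_rot: [0.134, 0.991, -0.0, 0.001]
contact_force: [-0.1, -0.2, -3.6]
opening: 0.38
finger_force: 40.0
clock: 10.62
tool_pos: [0.4724, -0.0584, 0.19]
eef_rot: [0.133, 0.991, 0.0, -0.0]
contact_force: [-0.0, -0.0, -1.9]
opening: 0.38
finger_force: 40.0
shift mm [-0. -0. 10.] turn [ 0.   -0.03 -0.02] pos [ 0.4724 -0.0584  0.19  ] t 10.625 open mm 33.4 ff 39.999310076236725 F [-0.  -0.  -1.9]
```

View pics/s6c.png

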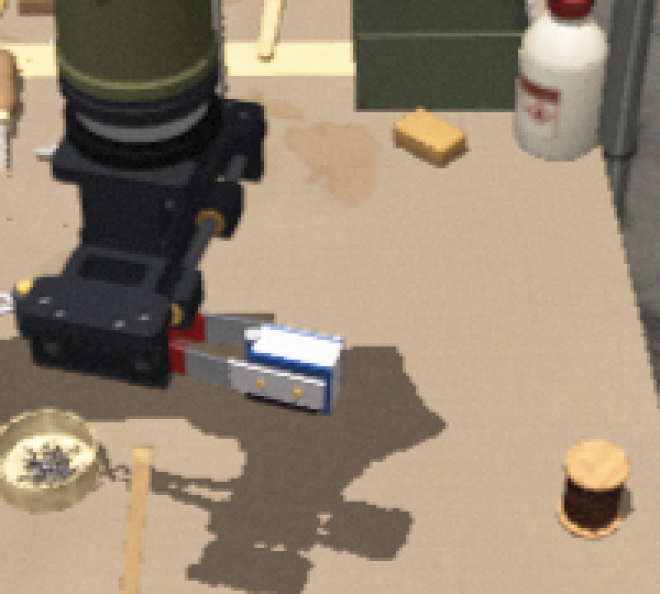

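The shut mould is held level in the jaws at crop (295,365), about 20 cm up by the tool height. The tin, spool and wax are undisturbed.

```bash
python3 -c "
from plant import r
print(r.finish_job())"
```

```text
the job is handed in; nothing more can be done
None
```

I handed the job in with the mould squeezed shut in the tongs at a 40 N grip and held level about 20 cm above the bench, with the spool, wax block and tack tin left in place; no verdict came back.

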